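Index the decorating turntable to the red station

TASK

The paint mark at this station is done: turn the decorating turntable to the station flagged by the red magnet. Pull its sprung index pin up by the black knob until it is clear of the plate, swing the arm round to the hole beside the red magnet, let the pin find that hole and drop fully home, and let go. Feel for the hole and never force the pin or the arm against the plate; keep the dish centred on its pad and leave the things round about alone.

Things in the scene. Friction and masses are not known exactly. Their poses are not given: they have to be found in the camera images.
- index_plate: Fixed aluminium plate on a green stand, 260 mm across, 10 thick, top 40 above the bench. Origin: on the turntable's vertical pivot axis, at bench height; -x points at the start hole. 18 vertical through holes, 11 mm, on a circle of 105 mm radius, drilled by eye and unevenly spaced, 30 to 47 mm from one to the next along the circle.
- knob (a point): Centre of the black pull knob on the sprung index pin: upright ribbed cylinder, 26 mm diameter, 24 high, centre 94 above the bench when the pin is home. 2 mm under it: brass guide bush, 18 mm diameter, standing on the turntable's steel arm (26 wide, top 58 above the bench). All 105 mm from the pivot axis, swinging with the turntable.
- pin_tip (a point): Centre of the lower end of the index pin (9.4 mm diameter steel, edge hardly chamfered), straight below the knob; 31 mm above the bench when home, that is 9 mm deep in the plate.
- plunger (a joint): Lift of knob and pin, m: 0 = fully home, 0.009 = tip level with the plate's top (its value too when the pin rests on the plate between holes), 0.014 = top stop. A spring pushes it down with 7 N at home to 12 N at the top stop, and drops it into a hole it is over; sliding the resting pin over the plate takes about 3 N.
- turntable (a joint): Angle of turntable and arm about the vertical pivot, rad: 0 at the start, growing counterclockwise from above; it turns freely (about 0.5 N at the knob) from -2.6 to 2.6 once the pin is out.
- red_magnet (a point): Top centre of the red disc magnet, 14 mm across, 8 high, fixed on the plate's rim about 121 mm from the pivot axis, put on by hand beside the hole of the wanted station: the hole lies about 16 mm inwards, towards the axis, and within 7 mm to either side. Two or three holes from the start, on either side.
- yellow_magnet (a point): Top centre of a yellow magnet of the same kind, flagging another station.
- blue_magnet (a point): Top centre of a blue magnet of the same kind, flagging another station.
- dish_centre (a point): Centre (half-way up) of the blue dish that is being painted, 100 mm across, 26 mm high, standing loose on the cork pad (112 mm across, top 63 mm above the bench) in the middle of the turntable, and riding round with it.
- pigment_centre (a point): Centre of the orange pigment bottle, 40 mm diameter, 85 mm high, standing on the bench beside the stand.
- cup_centre (a point): Centre of the white mixing cup, 64 mm across, 75 mm high, standing on the bench beside the stand.
Things that resemble listed ones, but are neither listed nor needed, are in the scene too. There is more than one size of the part that bears dish_centre; the job needs the middle-sized.

How it is judged:
By the outcome, as a careful person would: the job done as asked, in the order asked, and still so for the second after the job is handed in, with the robot touching nothing.
It also fails if it takes over 51 s, if anything falls off the work surface, if the arm or the gripper's body presses on something with over 40 N, if the wrist force passes 120 N, or if a joint passes its speed limit or range.

ROBOT

A 6-joint arm with a two-finger parallel gripper is mounted at the origin on the work surface. World frame = base frame: x ahead of the robot, y to its left, z up, the work surface at z = 0. Lengths are in mm, angles in rad, forces in N, time in s.
With the tool pointing down it reaches from about 350 to 975 mm from the base axis. Payload 7.1 kg.
Tool frame: the origin (TCP) lies at the very end of the fingers, on their centre line; the grasp point (between the pads) lies 19 mm behind it; z points along the fingers, y is the line along which they close (so a half turn about z gives the same grasp; the last joint's range is limited). The gripper opens to 88 mm and grips with 3 to 60 N. Pads are 20 mm wide; open, the fingers measure 115 mm over their backs; the gripper's body (75 mm by 178 mm) begins 61 mm behind the grasp point.
Start: joints at [-1.243, 0.423, 1.63, -0, 1.089, -0.019], TCP at [212.448, -587.767, 197.075] pointing down, gripper open.
Joint ranges: [-3, 3], [-0.9, 2.11], [0.09, 2.58], [-1.31, 4.45], [0.11, 2.69], [-2.54, 2.54]. Speed limits (rad/s): [2.39, 2.39, 3.01, 3.14, 3.14, 3.14].

INTERFACE

Orientations are given as a rotation vector (axis times angle).
In Python, from workcell import get_obs, get_image, job, models gives the robot as it stands.
- The arm moves only by the tool jog_arm, never from a script. Its argument "increments" is one flat list of numbers, 7 for each row, row after row: the turn, a rotation vector about the tool's x, y, z in degrees, then the shift along the tool's x, y, z in mm, then the opening in per cent of the stroke, from 0 (shut) to 100 (fully open). A call has 1 to 12 rows; each row shifts and turns the commanded pose from where the row before left it, along the tool's axes as they then stand; what a row does not reach is not made up. A row lasts 1/8 s, in which the tool goes at most 62.5 mm and 10.7 degrees, less where a joint would pass 70% of its speed; a pose out of reach is approached as far as the arm can. A call is refused whole if a number of a shift passes 62.5 or a number of a turn 10.7, either way. A call with a gripper value outside its range is refused whole. The fingers move at their own pace and stop on an object; the grip force is fixed at half the most. Time passes only in rows, so rows that do not move let the fingers close. It gives the time, the measured TCP pose, the force, the opening and the grip force at its end, in the units of the state.
- get_obs(): the state, without advancing time (a new reading comes with each control period).
- get_image(name): name is "side" or "top"; returns a dict with "pixels" (384x512x3 uint8, blue, green, red), "depth" (384x512 float32, mm along the optical axis (not along the pixel's ray), 0 where there is no reading), "fx", "fy", "cx", "cy" (pixels), "cam_to_world" (4x4, takes a point from camera to world coordinates). Camera axes: x right, y up, looking along -z (the intrinsics and any distortion apply to the point x, -y, -z); pixel columns grow to the right and rows downward; lengths in mm; the calibration is good to about 2 mm. A picture is of the moment at which its call begins.
- job.close_job(): hands the job in; it is judged then, once.
Trained networks look in the newest picture that a camera, given by its name, has taken for a name from the list of things; names that differ only in an ending like _2 or _b are one class to them, and where a whole thing is asked for, a point or a joint stands for the part that bears it (a point fixed in the world has none). Each returns a list of dicts, best first, with "p" (0 to 1); they miss things now and then, are a little off and sometimes report something else, mostly with a low value. They report only what shows in the picture. A call takes as long as a camera call. They do not tell look-alikes from the thing itself.
- models.look_for(target, camera): "centre" ([x, y, z] in mm, in world coordinates, good to about 4 mm: the middle of the surface that is visible of it).
- models.regions_of(target, camera): "region" (384x512 bool, what is visible of it).
The state is a dict: "t": time; "qpos": joint angles; "qvel": joint speeds; "joint_torque": joint torques, N m; "ee_pos": TCP position; "orientation": TCP orientation; "ft_force": force on the tool from outside, world axes, zero at the start; "moment": the same for the moment, N m; "width": finger opening in mm; "grasp_force": force on a finger pad.
Only numpy, scipy, OpenCV 4.12 (cv2) and the standard library are available. Lean on these libraries where they do the work, as an engineer would, in place of code of your own. Each camera call takes 0.05 s, during which the arm holds its last target. There are 200 camera calls.

## Working session

There is one attempt and no reset: what is moved stays moved. The work goes in short steps, Python scripts to look and compute and a tool call to move; the robot and the scene stay as the last step left them, time stands still between calls to the robot, and variables do not carry over. Pictures are saved under pics/ and viewed, at most 10 in all, crops included, and the job is handed in when it is done.

Besides the shell and the picture viewer there is one more tool, called after "Request:" in YAML: its name, and indented under it one key for each argument. jog_arm: Moves the arm, as the interface text tells. Its arguments: {"type":"object","properties":{"increments":{"type":"array"}},"required":["increments"]}

```bash
mkdir -p pics; ls
cat > h.py <<'E'
import numpy as np, cv2
from workcell import get_obs, get_image, job, models
def world(im,u,v,z=None):
    M=np.array(im["cam_to_world"]); 
    ray=np.array([(u-im["cx"])/im["fx"],-(v-im["cy"])/im["fy"],-1.])
    if z is None: return (M@np.r_[ray*im["depth"][int(v),int(u)],1])[:3]
    d=M[:3,:3]@ray; o=M[:3,3]; return o+d*(z-o[2])/d[2]
def pix(im,p):
    M=np.linalg.inv(np.array(im["cam_to_world"])); c=(M@np.r_[p,1])[:3]
    return im["cx"]+im["fx"]*c[0]/-c[2], im["cy"]-im["fy"]*c[1]/-c[2]
E
python3 - <<'E'
from h import *
a=get_image("top");b=get_image("side")
cv2.imwrite("pics/top.png",a["pixels"]);cv2.imwrite("pics/side.png",b["pixels"])
print([k for k in a])
for n in ["knob","red_magnet","index_plate","dish_centre","yellow_magnet","blue_magnet","pigment_centre","cup_centre"]:
    for c in ["top","side"]:
        im=a if c=="top" else b
        for r in models.look_for(n,c)[:4]: print(n,c,np.round(r["centre"]),round(r["p"],2),np.round(pix(im,r["centre"])))
print(get_obs())
E
```

```text
pics
['pixels', 'depth', 'fx', 'fy', 'cx', 'cy', 'cam_to_world']
knob top [488. 121. 104.] 0.56 [232. 225.]
knob side [485. 133. 106.] 0.58 [267. 205.]
red_magnet top [562. 126.  59.] 0.26 [231. 200.]
index_plate top [592. 140.  42.] 0.58 [227. 191.]
index_plate side [562. 192.  39.] 0.6 [223. 233.]
index_plate side [553. 157.  61.] 0.28 [235. 219.]
dish_centre top [597. 133.  83.] 0.87 [228. 186.]
dish_centre top [363. 135.  11.] 0.75 [229. 274.]
dish_centre top [486. 427.  23.] 0.57 [124. 229.]
dish_centre side [494. 414.  21.] 0.94 [181. 323.]
dish_centre side [365. 123.  12.] 0.9 [319. 255.]
dish_centre side [597. 125.  79.] 0.7 [227. 199.]
pigment_centre top [662. 327.  58.] 0.67 [160. 165.]
pigment_centre top [566. 128.  59.] 0.21 [231. 198.]
pigment_centre side [654. 352.  46.] 0.61 [138. 260.]
cup_centre top [713. -70.  41.] 0.8 [301. 149.]
cup_centre side [693. -50.  50.] 0.79 [235. 169.]
{'t': 0.9, 'qpos': array([-1.24298689e+00,  4.23089418e-01,  1.62993193e+00,  7.39334570e-06,
        1.08860116e+00, -1.89912171e-02]), 'qvel': array([-0.00111072,  0.00057992, -0.00191929,  0.00045438,  0.00187772,
        0.00054733]), 'joint_torque': array([ 2.01692077e-03, -5.44557524e+01, -2.74046481e+01,  6.45985454e-02,
        1.67445210e-02,  5.48606813e-07]), 'ee_pos': array([ 212.45163001, -587.74554149,  197.06910516]), 'orientation': array([-3.09445157e+00, -5.42016816e-01, -2.95456370e-06]), 'ft_force': array([-0.1274653 , -0.0453675 ,  0.07137404]), 'moment': array([-0.00318622,  0.02494152,  0.02729998]), 'grasp_force': 0.0, 'width': 87.64183776339964}
```

View pics/top.png

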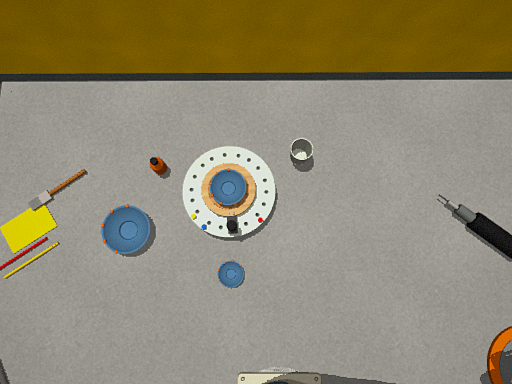

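View pics/side.png

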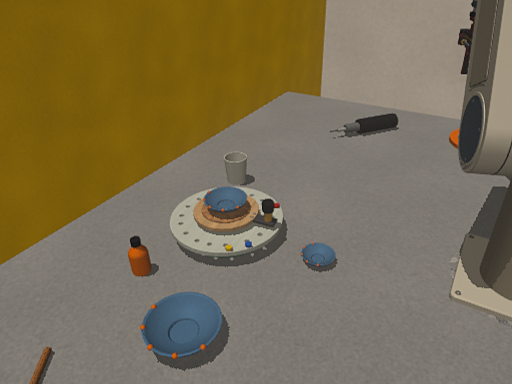

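The top view shows the plate around (229,191), the knob at (232,225), and the magnets: red (261,220), blue (205,227), yellow (194,216). There are three dishes: large (127,230), small (231,274) and middle on the pad (228,187). The only black upright knob is the one at (232,225). The black bottle cap at (155,160) and the hand tool at right are look-alikes.

Run:
```python
from h import *
ims=[get_image("top") for _ in range(3)]
im=ims[0]; px=np.mean([i["pixels"].astype(float) for i in ims],0).astype(np.uint8); g=cv2.cvtColor(px,6)
hsv=cv2.cvtColor(px,40)
# rectify top plane z=40, 0.5 mm/px
C=np.array([592,132.]);S=280;n=560
src=np.float32([pix(im,[C[0]+dx,C[1]+dy,40]) for dx,dy in [(140,140),(140,-140),(-140,-140),(-140,140)]])
H=cv2.getPerspectiveTransform(src,np.float32([[0,0],[n,0],[n,n],[0,n]]))
r=cv2.warpPerspective(px,H,(n,n),flags=cv2.INTER_CUBIC); cv2.imwrite("pics/rect.png",r)
hs=cv2.cvtColor(r,40); gr=hs[...,2]
w=lambda u,v: np.array([C[0]+140-v/2,C[1]+140-u/2])
plate=((hs[...,1]<60)&(gr>175)).astype(np.uint8)
print(np.percentile(gr,[5,25,50,75,95]))
cs,_=cv2.findContours(cv2.morphologyEx(plate,3,np.ones((9,9))),0,2); c=max(cs,key=cv2.contourArea)
e=cv2.fitEllipse(cv2.convexHull(c)); ctr=w(*e[0]); print("plate",ctr,np.array(e[1])/2)
dk=(gr<130).astype(np.uint8)
nn,lab,st,ce=cv2.connectedComponentsWithStats(dk)
for i in range(1,nn):
    if 100<st[i,4]<900:
        ys,xs=np.where(cv2.dilate((lab==i).astype(np.uint8),np.ones((7,7)))>0); wt=np.clip(200-gr[ys,xs].astype(float),0,None)
        p=w((xs*wt).sum()/wt.sum(),(ys*wt).sum()/wt.sum()); d=p-ctr
        if 85<np.hypot(*d)<118: print("hole",p.round(1),st[i,4],round(np.hypot(*d),1),round(np.degrees(np.arctan2(-d[1],-d[0])),1))
for nm,lo,hi in [("red",(0,120,80),(8,255,255)),("yel",(22,120,80),(35,255,255)),("blu",(105,120,80),(125,255,255))]:
    m=cv2.inRange(cv2.cvtColor(px,40),lo,hi); k,l,s,c=cv2.connectedComponentsWithStats(m)
    for i in range(1,k):
        if 4<s[i,4]<60 and 180<c[i][0]<280 and 140<c[i][1]<245:
            p=world(im,*c[i],48)[:2];d=p-ctr; print(nm,c[i],p.round(1),np.hypot(*d).round(1),np.degrees(np.arctan2(-d[1],-d[0])).round(1))
for c in("top","side"):
    im=im if c=="top" else get_image("side"); R=models.regions_of("knob",c)
    if R:
        m=R[0]["region"]; v,u=np.where(m); P=np.array([world(im,a,b) for a,b in zip(u,v) if im["depth"][b,a]>0]); t=P[P[:,2]>102]
        print(c,"knob",len(P),len(t),P[:,2].max(),t.mean(0) if len(t) else None, (t.min(0)+t.max(0))/2 if len(t) else None)
```

```text
[ 87. 155. 177. 229. 236.]
plate [593.8585968  136.15524292] [261.33447266 262.57180786]
hole [697.4 149.4] 297 104.4 -172.7
hole [695.2 110. ] 276 104.7 165.5
hole [685.8 186. ] 300 104.6 -151.6
hole [682.3  80.1] 302 104.7 147.6
hole [666.8 211.2] 271 104.7 -134.2
hole [658.6  53.8] 267 104.8 128.2
hole [633.8 232.8] 281 104.6 -112.4
hole [622.8  35.1] 280 105.1 106.0
hole [596.5 241. ] 278 104.9 -91.4
hole [589.4  31.1] 262 105.1 87.5
hole [565.8 237.4] 271 105.0 -74.5
hole [554.6  38.6] 274 105.1 68.1
hole [534.3 222.9] 279 105.2 -55.5
hole [525.1  56.6] 279 105.1 49.2
hole [502.8 189.6] 292 105.5 -30.4
hole [500.2  88. ] 300 105.3 27.2
hole [490.5 157.2] 282 105.5 -11.5
red [260.         219.35294118] [509.7  47.9] 122.0 46.4
yel [193.1  215.95] [519.4 231.3] 120.9 -52.0
blu [203.44444444 226.5       ] [490.3 202.2] 122.8 -32.5
side knob 141 74 109.53923754436022 [486.41905098 126.92089051 107.10767012] [486.87371665 125.68366282 105.82062107]
```

View pics/rect.png

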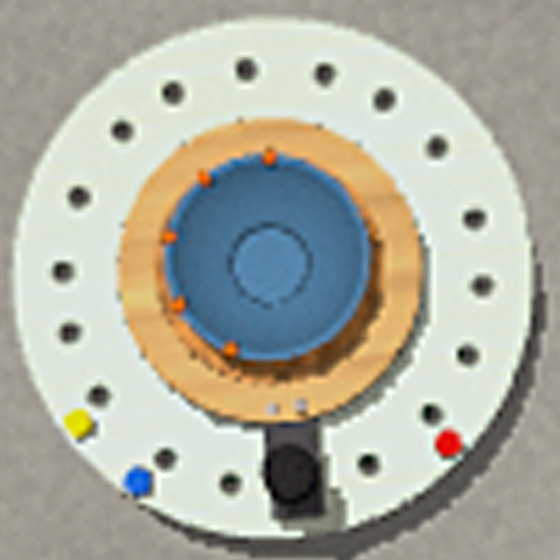

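The rectified view shows the red magnet at (449,443), with its hole at (431,413). That is the second hole from the start, at about 49°. The knob is at about (292,473). Next I'll refine the pivot and the knob bearing.

Run:
```python
from h import *
from scipy.optimize import least_squares
h=np.array([[697.4,149.4],[695.2,110],[685.8,186],[682.3,80.1],[666.8,211.2],[658.6,53.8],[633.8,232.8],[622.8,35.1],[596.5,241],[589.4,31.1],[565.8,237.4],[554.6,38.6],[534.3,222.9],[525.1,56.6],[502.8,189.6],[500.2,88],[490.5,157.2]])
s=least_squares(lambda c:np.hypot(*(h-c[:2]).T)-c[2],[593,136,105]).x; print(s)
im=get_image("top"); px=im["pixels"]; g=px.max(2)
x0,y0=215,205; cr=cv2.resize(px[y0:y0+50,x0:x0+50],None,fx=12,fy=12,interpolation=2); cv2.imwrite("pics/knob.png",cr)
m=(g<45).astype(np.uint8); k,l,st,ce=cv2.connectedComponentsWithStats(m)
for i in range(1,k):
    if abs(ce[i][0]-232)<8 and abs(ce[i][1]-225)<10 and st[i,4]>10:
        p=world(im,*ce[i],106)[:2]; d=p-s[:2]; print(st[i],ce[i],p,np.hypot(*d),np.degrees(np.arctan2(-d[1],-d[0])))
d=h[13]-s[:2]; print("hole ang",np.degrees(np.arctan2(-d[1],-d[0])))
o=get_obs(); print(o["ee_pos"],o["orientation"])
from scipy.spatial.transform import Rotation as R
print(R.from_rotvec(o["orientation"]).as_matrix().round(3))
```

```text
[593.40142194 136.07985982 104.99591212]
[227 220  10  13  80] [232.1375 226.2   ] [484.83235081 120.38707243] 109.69734172214207 8.22468275604663
hole ang 49.325716669883036
[ 212.46588068 -587.79068371  197.11125067] [3.09441454e+00 5.42052619e-01 1.42209452e-05]
[[ 0.94  0.34  0.  ]
 [ 0.34 -0.94 -0.  ]
 [-0.    0.   -1.  ]]
```

View pics/knob.png

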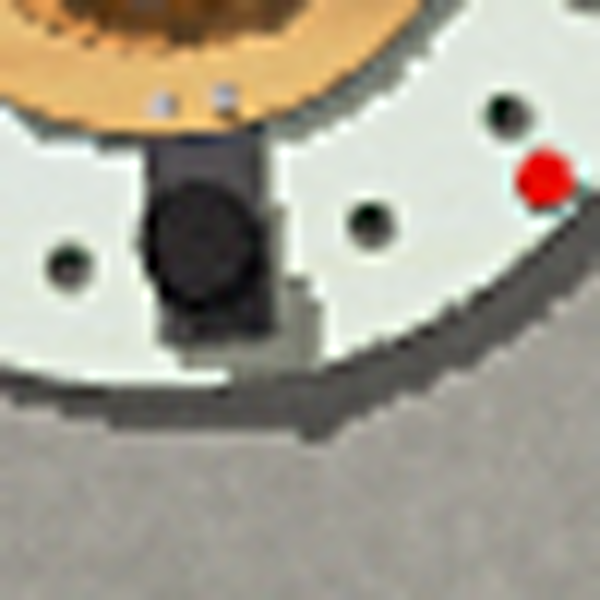

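Chosen: the black disc at crop (200,245), with its arm under it. Pivot ≈ (593.4,136.1). The knob is at 7.2°, ≈ (489.2,122.9), and the target hole at 49.3°, ≈ (524.9,56.5).

Request:
jog_arm:
  increments: [0,0,0,39,-45,0,60,0,0,0,39,-45,0,60,0,0,0,39,-45,0,60,0,0,0,39,-45,0,60,0,0,0,39,-45,0,60,0,0,0,39,-45,0,60,0,0,0,39,-45,0,60,0,0,0,39,-45,0,60,0,0,0,39,-45,0,60,0,0,0,39,-45,0,60,0,0,0,39,-45,0,60,0,0,0,39,-45,0,60]

```text
t: 2.75
ee_pos: [469.7, 81.3, 197.4]
orientation: [3.094, 0.543, 0.001]
ft_force: [0.6, -1.1, 0.8]
width: 52.7
grasp_force: 0.0
```

Request:
jog_arm:
  increments: [0,0,0,34,-34,0,60,0,0,6.7,0,0,0,60,0,0,6,0,0,0,60,0,0,0,0,0,0,60,0,0,0,0,0,0,60]

```text
t: 3.38
ee_pos: [489.5, 122.6, 197.2]
orientation: [-3.135, -0.199, -0.0]
ft_force: [-0.3, 0.4, 0.6]
width: 52.6
grasp_force: 0.0
```

```bash
cat > s.py <<'E'
from h import *
from scipy.spatial.transform import Rotation as R
def st():
    o=get_obs(); M=R.from_rotvec(o["orientation"]).as_matrix(); yaw=np.degrees(np.arctan2(M[1,1],M[0,1]))
    d=o["ee_pos"][:2]-[593.4,136.1]
    print("t",o["t"],"p",o["ee_pos"].round(2),"yawY",yaw.round(2),"tilt",M[:,2].round(3),"r",np.hypot(*d).round(2),"ang",np.degrees(np.arctan2(-d[1],-d[0])).round(2),"F",o["ft_force"].round(1),"w",round(o["width"],1),"g",round(o["grasp_force"],1),"q",o["qpos"].round(2)); return o,M
def to(x,y,z):
    o,M=st(); print("tool shift",(M.T@(np.array([x,y,z])-o["ee_pos"])).round(2))
E
python3 -c "
from s import *
to(489.2,122.9,80)
a=get_image('side'); x=int(pix(a,[489,123,110])[0]); y=int(pix(a,[489,123,110])[1]); cv2.imwrite('pics/side2.png',cv2.resize(a['pixels'][y-80:y+70,x-100:x+100],None,fx=4,fy=4,interpolation=2))"
```

```text
t 3.375 p [489.47 122.58 197.15] yawY -82.73 tilt [ 0.  0. -1.] r 104.81 ang 7.41 F [-0.3  0.4  0.6] w 52.6 g 0.0 q [0.22 0.25 1.89 0.   1.   1.67]
tool shift [ -0.24  -0.34 117.15]
```

View pics/side2.png

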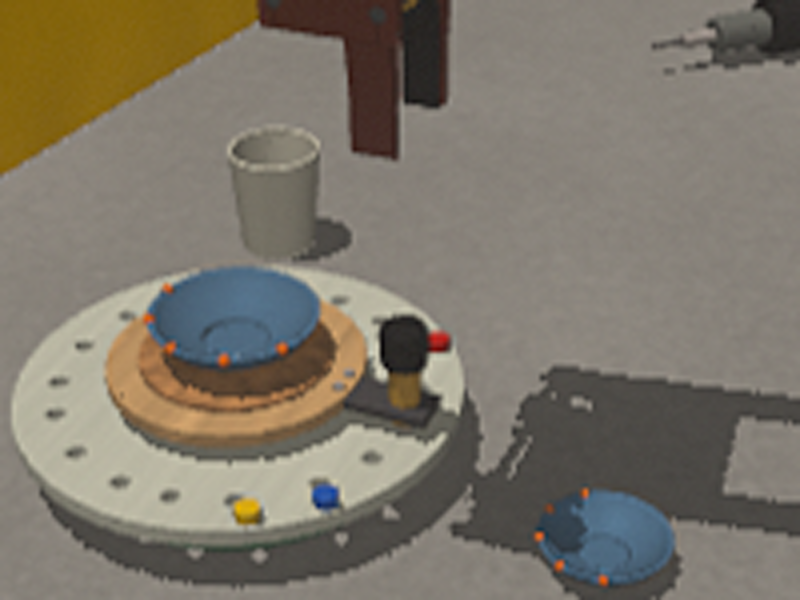

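The side crop shows the knob at (403,345) with the open fingers (370,120)–(425,90) above it. The tool is aligned, so I'll descend and close.

Request:
jog_arm:
  increments: [0,0,0,0,0,30,60,0,0,0,0,0,30,60,0,0,0,0,0,25,60,0,0,0,0,0,20,60,0,0,0,0,0,16,60,0,0,0,0,0,0,60]

```text
t: 4.18
ee_pos: [488.8, 122.4, 75.2]
orientation: [3.135, 0.197, -0.003]
ft_force: [-0.4, -0.5, -0.3]
width: 52.8
grasp_force: 0.0
```

Request:
jog_arm:
  increments: [0,0,0,0,0,0,36,0,0,0,0,0,0,36,0,0,0,0,0,0,32,0,0,0,0,0,0,32]

```text
t: 4.68
ee_pos: [489.7, 122.8, 76.4]
orientation: [-3.135, -0.197, -0.001]
ft_force: [-0.7, -0.0, 0.4]
width: 28.3
grasp_force: 0.2
```

```bash
python3 -c "
from s import *
st()"
```

```text
t 4.675 p [489.7  122.77  76.44] yawY -82.83 tilt [ 0.001  0.    -1.   ] r 104.55 ang 7.32 F [-0.7 -0.   0.4] w 28.3 g 0.2 q [0.22 0.43 1.97 0.   0.73 1.67]
```

Request:
jog_arm:
  increments: [0,0,0,0,0,0,20,0,0,0,0,0,0,20,0,0,0,0,0,0,20,0,0,0,0,0,0,20]

```text
t: 5.18
ee_pos: [489.7, 122.9, 76.3]
orientation: [-3.135, -0.196, -0.001]
ft_force: [-1.9, 2.4, 5.3]
width: 24.7
grasp_force: 30.0
```

```bash
python3 -c "
from s import *
st()"
```

```text
t 5.175 p [489.67 122.91  76.29] yawY -82.83 tilt [ 0.  0. -1.] r 104.57 ang 7.25 F [-1.9  2.4  5.3] w 24.7 g 30.0 q [0.22 0.43 1.97 0.   0.73 1.67]
```

Request:
jog_arm:
  increments: [0,0,0,0,0,-3,20,0,0,0,0,0,-3,20,0,0,0,0,0,-3,20,0,0,0,0,0,-3,20,0,0,0,0,0,0,20,0,0,0,0,0,0,20]

```text
t: 5.92
ee_pos: [489.5, 122.5, 88.0]
orientation: [3.135, 0.196, 0.0]
ft_force: [4.3, 0.9, -11.3]
width: 24.2
grasp_force: 30.0
```

```bash
python3 -c "
from s import *
st()
a=get_image('side'); x,y=map(int,pix(a,[489,123,90])); cv2.imwrite('pics/side3.png',cv2.resize(a['pixels'][y-50:y+40,x-60:x+60],None,fx=6,fy=6,interpolation=2))"
```

```text
t 5.925 p [489.48 122.47  88.03] yawY -82.83 tilt [ 0. -0. -1.] r 104.81 ang 7.47 F [  4.3   0.9 -11.3] w 24.2 g 30.0 q [ 0.22  0.41  1.97 -0.    0.76  1.67]
```

View pics/side3.png

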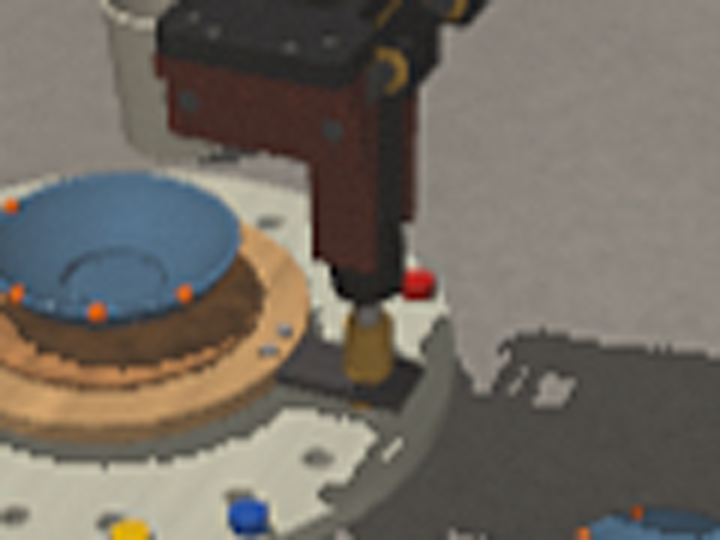

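The side crop shows the steel pin at (370,312) between the lifted knob and the bush (368,345). The spring pull of 11.3 N matches a 12 mm lift. Now I'll swing, starting slowly.

Request:
jog_arm:
  increments: [0,0,-1.5,0.04,2.75,0,20,0,0,-3,0.14,5.5,0,20,0,0,-3,0.14,5.5,0,20,0,0,-3,0.14,5.5,0,20,0,0,-1.5,0.04,2.75,0,20,0,0,0,0,0,0,20]

```text
t: 6.72
ee_pos: [494.6, 101.2, 88.1]
orientation: [-3.098, -0.523, -0.0]
ft_force: [4.2, 2.8, -11.3]
width: 24.6
grasp_force: 30.0
```

```bash
python3 -c "
from s import *
st()"
```

```text
t 6.725 p [494.59 101.19  88.07] yawY -70.84 tilt [ 0.  0. -1.] r 104.79 ang 19.46 F [  4.2   2.8 -11.3] w 24.6 g 30.0 q [0.18 0.41 1.97 0.   0.76 1.41]
```

Request:
jog_arm:
  increments: [0,0,-1.5,0.04,2.75,0,20,0,0,-3,0.14,5.5,0,20,0,0,-3,0.14,5.5,0,20,0,0,-3,0.14,5.5,0,20,0,0,-3,0.14,5.5,0,20,0,0,-3,0.14,5.5,0,20,0,0,-3,0.14,5.5,0,20,0,0,-3,0.14,5.5,0,20,0,0,-3,0.14,5.5,0,20,0,0,-1.5,0.04,2.75,0,20,0,0,0,0,0,0,20]

```text
t: 8.1
ee_pos: [521.1, 60.4, 88.1]
orientation: [-2.889, -1.233, -0.001]
ft_force: [4.2, 4.2, -11.1]
width: 24.5
grasp_force: 30.0
```

```bash
python3 -c "
from s import *
st()
a=get_image('top'); cv2.imwrite('pics/top4.png',cv2.resize(a['pixels'][140:260,170:330],None,fx=5,fy=5,interpolation=2))"
```

```text
t 8.1 p [521.09  60.41  88.07] yawY -43.79 tilt [ 0.     0.001 -1.   ] r 104.68 ang 46.31 F [  4.2   4.2 -11.1] w 24.5 g 30.0 q [0.09 0.44 1.92 0.   0.78 0.86]
```

View pics/top4.png

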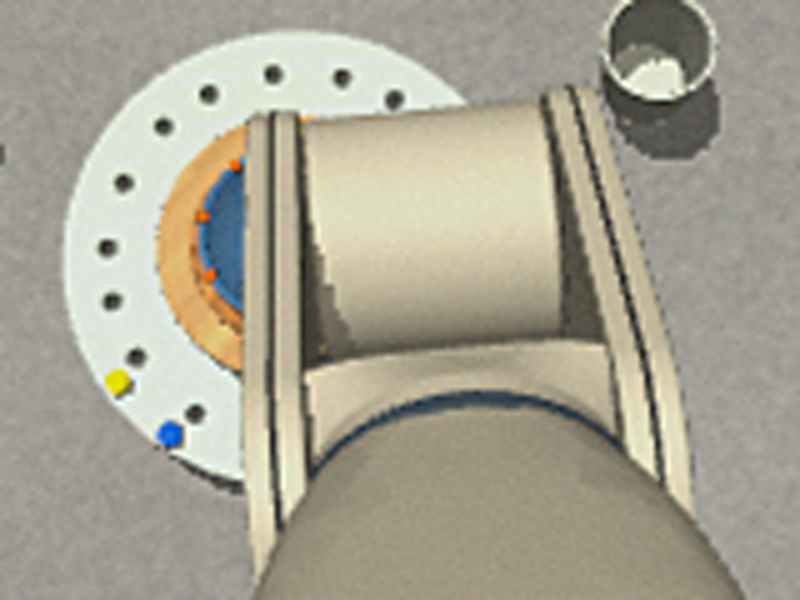

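The arm hides the knob in this top view, and the dish looks centred on its pad. Now lower to just above the plate, loosen the grip so the spring alone seats the pin, then nudge the knob along.

Request:
jog_arm:
  increments: [0,0,0,0,0,1,20,0,0,0,0,0,1,20,0,0,0,0,0,0.6,20,0,0,0,0,0,0,20,0,0,0,0,0,0,20]

```text
t: 8.78
ee_pos: [521.1, 60.5, 85.6]
orientation: [-2.889, -1.232, -0.001]
ft_force: [3.2, 4.8, -11.1]
width: 24.4
grasp_force: 30.0
```

Request:
jog_arm:
  increments: [0,0,0,0,0,0,32,0,0,0,0,0,0,32,0,0,0,0,0,0,32,0,0,0,0,0,4,32,0,0,0,0,0,4,32,0,0,0,0,0,0,32]

```text
t: 9.52
ee_pos: [520.5, 59.9, 77.0]
orientation: [-2.89, -1.232, 0.002]
ft_force: [-0.3, 0.2, -0.8]
width: 27.8
grasp_force: 0.0
```

```bash
python3 -c "
from s import *
st()
a=get_image('side'); x,y=map(int,pix(a,[521,60,90])); cv2.imwrite('pics/side5.png',cv2.resize(a['pixels'][y-50:y+40,x-60:x+60],None,fx=6,fy=6,interpolation=2))"
```

```text
t 9.525 p [520.5   59.93  76.96] yawY -43.83 tilt [-0.001 -0.    -1.   ] r 105.43 ang 46.26 F [-0.3  0.2 -0.8] w 27.8 g 0.0 q [ 0.09  0.46  1.93 -0.    0.76  0.86]
```

View pics/side5.png

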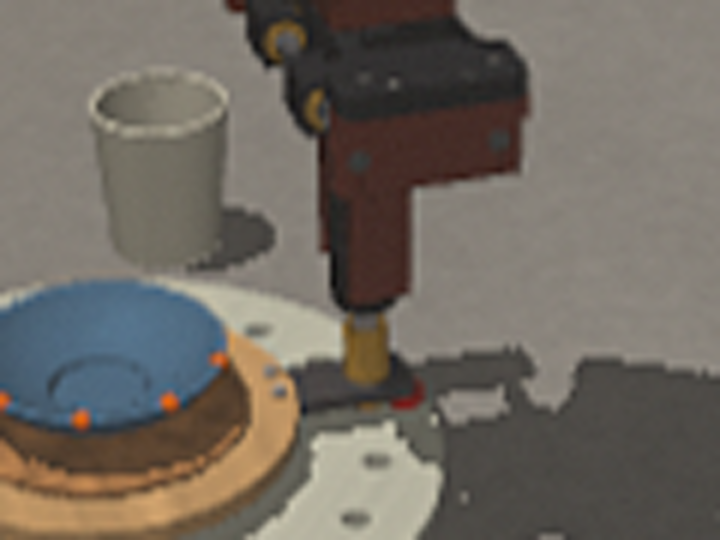

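The pin still shows a little at (367,322), so it is resting on the plate short of the hole. Nudging on.

Request:
jog_arm:
  increments: [0,0,-0.5,0,1,0,32,0,0,-0.5,0,1,0,32,0,0,-0.5,0,1,0,32,0,0,0,0,0,0,32]

```text
t: 10.07
ee_pos: [522.6, 58.3, 77.3]
orientation: [-2.873, -1.269, 0.001]
ft_force: [-2.6, 4.8, -1.4]
width: 28.3
grasp_force: 2.2
```

```bash
python3 -c "
from s import *
st()"
```

```text
t 10.075 p [522.62  58.35  77.31] yawY -42.33 tilt [-0.001  0.001 -1.   ] r 105.14 ang 47.69 F [-2.6  4.8 -1.4] w 28.3 g 2.2 q [0.09 0.46 1.93 0.   0.76 0.83]
```

Request:
jog_arm:
  increments: [0,0,-0.3,0,0.6,0,32,0,0,-0.3,0,0.6,0,32,0,0,-0.3,0,0.6,0,32]

```text
t: 10.45
ee_pos: [524.5, 56.4, 77.4]
orientation: [2.863, 1.293, -0.0]
ft_force: [-1.0, 0.0, 0.1]
width: 28.2
grasp_force: 0.4
```

Request:
jog_arm:
  increments: [0,0,-0.3,0,0.5,0,32,0,0,-0.3,0,0.5,0,32]

```text
t: 10.7
ee_pos: [525.8, 55.8, 77.8]
orientation: [2.856, 1.307, 0.001]
ft_force: [0.3, -0.7, 0.7]
width: 28.1
grasp_force: 0.2
```

```bash
python3 -c "
from s import *
st()"
```

```text
t 10.7 p [525.79  55.79  77.77] yawY -40.81 tilt [ 0.001 -0.    -1.   ] r 104.98 ang 49.91 F [ 0.3 -0.7  0.7] w 28.1 g 0.2 q [ 0.08  0.46  1.92 -0.    0.76  0.8 ]
```

Request:
jog_arm:
  increments: [0,0,-0.3,0,0.5,0,32,0,0,0,0,0,0,32]

```text
t: 10.95
ee_pos: [525.9, 55.7, 77.7]
orientation: [2.853, 1.315, 0.001]
ft_force: [0.7, -0.1, -0.6]
width: 28.3
grasp_force: 0.0
```

Request:
jog_arm:
  increments: [0,0,-0.3,0,0.5,0,32,0,0,0,0,0,0,32]

```text
t: 11.2
ee_pos: [526.0, 55.5, 77.5]
orientation: [-2.85, -1.322, -0.0]
ft_force: [-0.1, 0.9, 0.4]
width: 28.1
grasp_force: 0.4
```

```bash
python3 -c "
from s import *
st()
a=get_image('side'); x,y=map(int,pix(a,[525,56,90])); cv2.imwrite('pics/side6.png',cv2.resize(a['pixels'][y-45:y+45,x-60:x+60],None,fx=6,fy=6,interpolation=2))"
```

```text
t 11.2 p [526.    55.45  77.52] yawY -40.23 tilt [ 0.  0. -1.] r 105.1 ang 50.11 F [-0.1  0.9  0.4] w 28.1 g 0.4 q [0.08 0.46 1.92 0.   0.76 0.78]
```

View pics/side6.png

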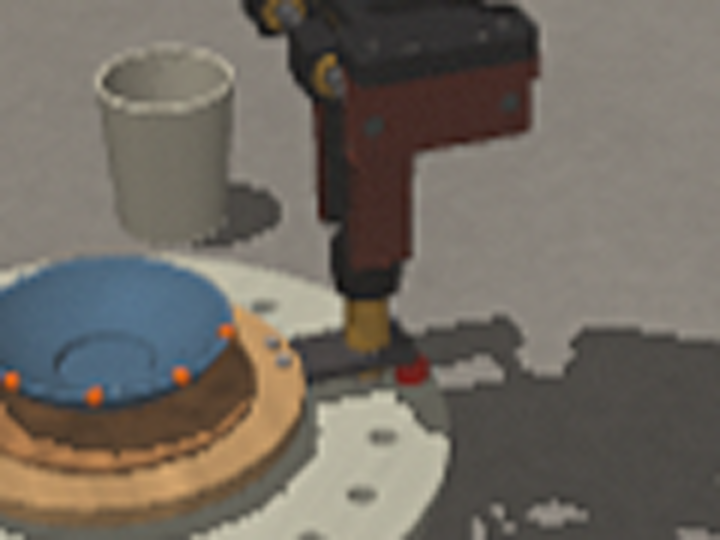

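The bush (368,322) now meets the knob with no steel pin showing, so the pin appears to have dropped. I'll let go, rise, and verify.

Request:
jog_arm:
  increments: [0,0,0,0,-0.5,0,32,0,0,0,0,0,0,60,0,0,0,0,0,0,60,0,0,0,0,0,0,60,0,0,0,0,0,-20,60,0,0,0,0,0,-40,60,0,0,0,0,0,-50,60,0,0,0,0,0,-30,60,0,0,0,0,0,0,60]

```text
t: 12.38
ee_pos: [527.2, 55.9, 220.0]
orientation: [2.848, 1.321, 0.008]
ft_force: [-0.5, 0.4, -0.1]
width: 52.8
grasp_force: 0.0
```

Request:
jog_arm:
  increments: [0,0,0,-40,40,0,60,0,0,0,-40,40,0,60,0,0,0,-40,40,0,60,0,0,0,-40,40,0,60,0,0,0,0,0,0,60,0,0,0,0,0,0,60]

```text
t: 13.12
ee_pos: [543.4, -169.2, 216.0]
orientation: [-2.849, -1.32, 0.003]
ft_force: [-0.7, -0.1, 0.9]
width: 52.5
grasp_force: 0.0
```

Run:
```python
from s import *
st()
b=get_image('side'); x,y=map(int,pix(b,[525,56,94]))
for n in ["knob","dish_centre"]:
  for r in models.look_for(n,"side")[:3]: print(n,r["centre"].round(1) if hasattr(r["centre"],"round") else r["centre"],r["p"])
R_=models.regions_of("knob","side")
if R_:
    v,u=np.where(R_[0]["region"]); P=np.array([world(b,i,j) for i,j in zip(u,v) if b["depth"][j,i]>0]); t=P[P[:,2]>100]
    print("zpct",np.percentile(P[:,2],[5,50,95,100]),"top",t.mean(0),"start was max 109.5, mean>102 107.1")
c1=cv2.resize(b['pixels'][y-60:y+60,x-80:x+80],None,fx=2.5,fy=2.5,interpolation=2)
a=get_image('top'); c2=cv2.resize(a['pixels'][140:260,170:330],None,fx=2.5,fy=2.5,interpolation=2)
cv2.imwrite('pics/fin.png',np.hstack([c1,c2]))
px=a["pixels"]; m=(px.max(2)<45).astype(np.uint8); k,l,s,ce=cv2.connectedComponentsWithStats(m)
for i in range(1,k):
    if 30<s[i,4]<200 and 220<ce[i][0]<290 and 190<ce[i][1]<240:
        p=world(a,*ce[i],106)[:2]; d=p-[593.4,136.1]; print(s[i],p,np.hypot(*d),np.degrees(np.arctan2(-d[1],-d[0])))
for r in models.look_for("dish_centre","top")[:3]: print("dish",r["centre"],r["p"])
```

```text
t 13.125 p [ 543.44 -169.19  216.05] yawY -40.27 tilt [-0.002  0.001 -1.   ] r 309.35 ang 80.71 F [-0.7 -0.1  0.9] w 52.5 g 0.0 q [-0.32  0.32  1.74  0.    1.09  0.38]
knob [519.3, 66.1, 104.0] 0.71
dish_centre [363.5, 120.7, 8.8] 0.88
dish_centre [497.5, 415.6, 22.9] 0.77
dish_centre [598.3, 124.7, 82.1] 0.7
zpct [ 88.44827593 102.89348124 109.35861822 109.98876683] top [523.45226433  58.7689114  106.67925678] start was max 109.5, mean>102 107.1
[253 207  11  13  78] [520.03948091  54.67147562] 109.60095959662574 47.983704166303674
dish [484.4, 422.7, 21.0] 0.92
dish [599.1, 136.4, 84.3] 0.86
dish [364.0, 131.5, 10.0] 0.63
```

View pics/fin.png

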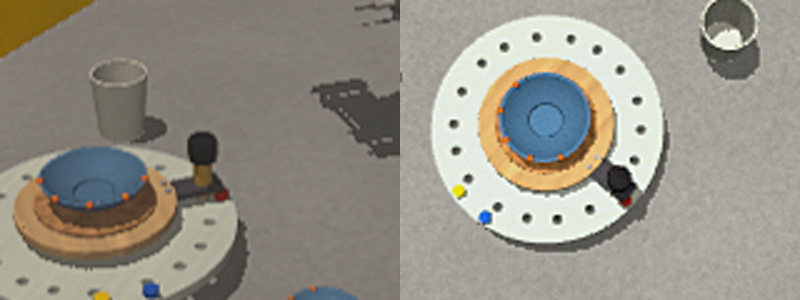

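The knob is at (202,150) in the side crop, at the same height as at the start (about 110 mm versus 109.5 mm measured). That means the pin is home. It stands beside the red magnet at (627,201) in the top crop, and the dish is still centred.

```bash
python3 -c "
from h import *
print(job.close_job())"
```

```text
the job is handed in; nothing more can be done
None
```

The turntable now stands at the red-magnet station with the index pin dropped home, judged by the knob sitting at its starting height. The dish is still centred on its pad, the gripper is clear, and the job was handed in at about 13 s.

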